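Stand a tipped bottle back in the drying lane

ROBOT

A 6-joint arm with a two-finger parallel gripper is mounted at the origin on the work surface. World frame = base frame: x ahead of the robot, y to its left, z up, the work surface at z = 0. Lengths are in m, angles in rad, forces in N, time in s.
With the tool pointing down it reaches from about 0.275 to 0.85 m from the base axis. Payload 5.2 kg.
Tool frame: the origin (TCP) lies at the very end of the fingers, on their centre line; the grasp point (between the pads) lies 19 mm behind it; z points along the fingers, y is the line along which they close (so a half turn about z gives the same grasp; the last joint's range is limited). The gripper opens to 85 mm and grips with 20 to 120 N. Pads are 22 mm wide; open, the fingers measure 114 mm over their backs; the gripper's body (76 mm by 85 mm) begins 54 mm behind the grasp point. The pads swing forward as they close: fully open they stand 13 mm farther back than shut.
Start: joints at [-1.495, 0.259, 1.535, -0, 1.348, -0.203], TCP at [0.151, -0.529, 0.193] pointing down, gripper open.
Joint ranges: [-3.14, 3.14], [-0.91, 2.08], [0.19, 2.58], [-1.22, 4.36], [0.22, 2.71], [-3.12, 3.12]. Speed limits (rad/s): [2.57, 2.57, 3.14, 3.14, 3.14, 3.14].

INTERFACE

Orientations are given as a 3x3 rotation matrix whose columns are the frame's x, y, z axes.
In Python, from workcell import manip, move_gripper, optics gives the robot as it stands. Calls block until the motion is done:
- manip.move_to(position, orientation): joint-space move of the TCP to a pose.
- manip.move_l(position, orientation=None, max_speed=0.15): straight line of the TCP; orientation=None keeps the orientation; max_speed is the mean speed in m/s.
- manip.goto_joints(angles): joint-space move.
- move_gripper(opening, effort=None): opening from 0.0 (shut) to 1.0 (fully open); effort is the grip in N (None keeps the last); returns when the fingers have stopped.
- manip.sleep(seconds).
- manip.solve_ik(position, orientation): joint angles nearest the present ones, or None.
- manip.read_state(): the state.
- optics.capture(name): name is "scene" or "top"; returns a dict with "img" (480x640x3 uint8, red, green, blue), "depth" (480x640 float32, m along the optical axis (not along the pixel's ray), 0 where there is no reading), "mtx" (3x3 intrinsics, pixels), "xyz" and "rotation" of the camera in the world. Camera axes: x right, y down, z forward; pixel columns grow to the right and rows downward; lengths in m; the calibration is good to about 2 mm. A picture is of the moment at which its call begins.
A pose or a line that the arm cannot do raises manip.PlanningError and nothing moves.
- manip.hand_in(): hands the job in; it is judged then, once.
The state is a dict: "clock": time; "joint_positions": joint angles; "qd": joint speeds; "effort": joint torques, N m; "tcp_pos": TCP position; "orientation": TCP orientation; "contact_force": force on the tool from outside, world axes, zero at the start; "torque": the same for the moment, N m; "width": opening from 0.0 (shut) to 1.0 (fully open); "finger_force": force on a finger pad.
Only numpy, scipy, OpenCV 4.12 (cv2) and the standard library are available. Lean on these libraries where they do the work, as an engineer would, in place of code of your own. Each camera call takes 0.05 s, during which the arm holds its last target. There are 200 camera calls.

TASK

One bottle has tipped over and lies across the wooden drying lane. Pick it up, stand it upright on the single round white plaster bat lying past one end of the lane and let go of it there so that you see it stands true; then take it again and set it upright in its empty place in the lane, down on the floor between the rails, square to the lane and clear of the bottles on both sides. Do not drop it or let it fall over, and leave the standing bottles and the bowl where they are.

Things in the scene. Friction and masses are not known exactly. Their poses are not given: they have to be found in the camera images.
- bottle: Tipped square stoneware bottle, 0.3-0.5 kg, 156 mm long: from the foot, body 54 x 54 mm to 115 mm, shoulder 42 mm square to 122 mm, plain round neck 32 mm across to 156 mm. Starts lying flat on a side, on the tops of both lane rails, over the empty place, neck out over the back rail, away from the robot. Origin: on its axis, 42 mm from the foot. z: foot to neck; x, y square to its sides.
- bottle_foot (a point): Centre of the flat foot of the tipped bottle. At the start the bottle's axis is 51 mm above the bench, within 4 degrees of square to the lane, and its foot is near the front rail; about 30 mm of the body and all of the neck overhang the back rail.
- bottle_mouth (a point): Centre of the mouth, at the top of the neck of the tipped bottle, 156 mm from its foot.
- lane: Fixed wooden tray, 86 mm deep (x, away from the robot), 370 mm long (y, along the row). Floor 12 mm above the bench; rails 8 mm thick all round, tops 24 mm above the bench, 70 mm between front and back rail. Four places at y = -129, -43, 43, 129 mm, three with tall bottles; the empty one (either of the middle two) is 32 mm wider than the bottle. Origin: underside centre, bench height.
- bat: The plaster bat: fixed plain round white plaster disc 160 mm across, 24 mm thick, lying on the bench past the left or the right end of the lane. Origin: centre of its underside, so its flat top is 24 mm above it. z up.
- bowl: Loose bowl, 150 mm across and 60 mm high, standing on the other side of the bench from the plaster bat; to be left alone. Origin: centre of its foot.
- tall_a: Tall square stoneware bottle standing in the lane: 54 x 54 mm, body 148 mm high, round neck 32 mm across, 195 mm high in all. A neighbour, to be left alone. Origin: centre of its foot; z up.
- tall_b: Tall square stoneware bottle standing in the lane: 54 x 54 mm, body 148 mm high, round neck 32 mm across, 195 mm high in all. A neighbour, to be left alone. Origin: centre of its foot; z up.
- tall_c: Tall square stoneware bottle standing in the lane: 54 x 54 mm, body 148 mm high, round neck 32 mm across, 195 mm high in all. A neighbour, to be left alone. Origin: centre of its foot; z up.
Not all that is in view belongs to the job. What is meant by the bat is not black, and is the larger of those in its own colour. Leave any green or yellow look-alike of the bottle alone.

How it is judged:
On the way:
1. the bottle stands upright on the plaster bat, let go (angle between bottle's own z axis and vertical below 0.07 rad and contact force between bottle and the fingers below 0.1 N and linear speed of bottle below 0.03 m/s and horizontal distance between bottle_foot and bat below 0.06 m and z of bottle_foot in the frame of bat between 0.019 and 0.029 m), for 0.3 s.
At the end, for the whole second after the job is handed in: Bottle upright (0.07 rad), at rest and let go, foot on the lane floor (5 mm), within 15 mm of the lane's centre line and 100 mm of its middle, square to it (0.2 rad), its centre over 60 mm from each tall bottle's; the tall bottles upright (0.1 rad) (angle between bottle's own z axis and vertical below 0.07 rad and contact force between bottle and the fingers below 0.1 N and linear speed of bottle below 0.03 m/s and x of bottle_foot in the frame of lane between -0.015 and 0.015 m and y of bottle_foot in the frame of lane between -0.1 and 0.1 m and z of bottle_foot in the frame of lane between 0.007 and 0.017 m and horizontal distance between bottle_foot and tall_a above 0.06 m and horizontal distance between bottle_foot and tall_b above 0.06 m and horizontal distance between bottle_foot and tall_c above 0.06 m and (angle between the x axis of bottle and the x axis of lane, either way round below 0.2 rad or angle between the x axis of bottle and the y axis of lane, either way round below 0.2 rad) and angle between each of tall_a, tall_b, tall_c's own z axis and vertical below 0.1 rad); the robot touches nothing.
It fails at once if a tall bottle is shifted by more than 20 mm or tipped by more than 0.3 rad (distance of any of tall_a, tall_b, tall_c from where it was at the start of the episode above 0.02 m or angle between any of tall_a, tall_b, tall_c's own z axis and vertical above 0.3 rad).
It fails at once if the bottle drops or falls freely (faster than 0.6 m/s while not held, a drop of about 2 cm) (linear speed of bottle above 0.6 m/s and contact force between bottle and the fingers below 0.1 N).
It fails at once if the bowl is shifted by more than 40 mm (distance of bowl from where it was at the start of the episode above 0.04 m).
It also fails if it takes over 67 s, if anything falls off the work surface, if the arm or the gripper's body presses on something with over 40 N, if the wrist force passes 120 N, or if a joint passes its speed limit or range.

## Working session

There is one attempt and no reset: what is moved stays moved. The work goes in short steps, each a Python script; the robot and the scene stay as the last script left them, time stands still between calls to the robot, and variables do not carry over. Pictures are saved under pics/ and viewed, at most 13 in all, crops included, and the job is handed in when it is done.

```bash
mkdir -p pics; ls; python3 - <<'E'
from workcell import manip, move_gripper, optics
import numpy as np, cv2
for n in ("top","scene"):
    c=optics.capture(n); np.savez(f"pics/{n}0.npz",**c); cv2.imwrite(f"pics/{n}0.png",c["img"][:,:,::-1])
    print(n,c["mtx"],c["xyz"],c["rotation"],(c["depth"]>0).mean())
print(manip.read_state())
E
```

```text
pics
top [[527.99971066   0.         321.04568558]
 [  0.         527.99971066 249.67374635]
 [  0.           0.           1.        ]] [0.3671563  0.03026374 1.36311976] [[-2.94264501e-02 -9.96233551e-01  8.15646709e-02]
 [-9.99566715e-01  2.92725393e-02 -3.08239166e-03]
 [ 6.83176956e-04 -8.16200340e-02 -9.96663285e-01]] 0.9958626302083333
scene [[602.46965606   0.         327.19466857]
 [  0.         602.46965606 242.73919098]
 [  0.           0.           1.        ]] [1.26005048 0.79996483 1.22228723] [[-0.69623738  0.51142952 -0.50367982]
 [ 0.71761665  0.5122765  -0.47180413]
 [ 0.01672878 -0.68993669 -0.72367638]] 0.9955729166666667
{'clock': 0.1, 'joint_positions': array([-1.49480170e+00,  2.59302028e-01,  1.53595820e+00,  7.04831818e-06,
        1.34800758e+00, -2.02807037e-01]), 'qd': array([ 5.93312720e-04, -4.59874124e-04, -3.81122047e-03, -1.55307089e-06,
        2.62785348e-04, -1.26053647e-04]), 'effort': array([ 2.21267466e-03, -4.46973252e+01, -2.91246003e+01, -3.13699002e-04,
        6.22059364e-03,  2.17564420e-06]), 'tcp_pos': array([ 0.15134242, -0.52821556,  0.19174691]), 'orientation': array([[ 9.61386367e-01,  2.75202179e-01, -1.20325346e-04],
       [ 2.75201990e-01, -9.61384976e-01,  1.67083349e-03],
       [ 3.44138039e-04, -1.63943032e-03, -9.99998597e-01]]), 'contact_force': array([ 0.00380229, -0.03036368,  0.32455922]), 'torque': array([-0.0181436 , -0.06581133, -0.00171188]), 'finger_force': 0.0, 'width': 0.9967768318625201}
```

View pics/top0.png

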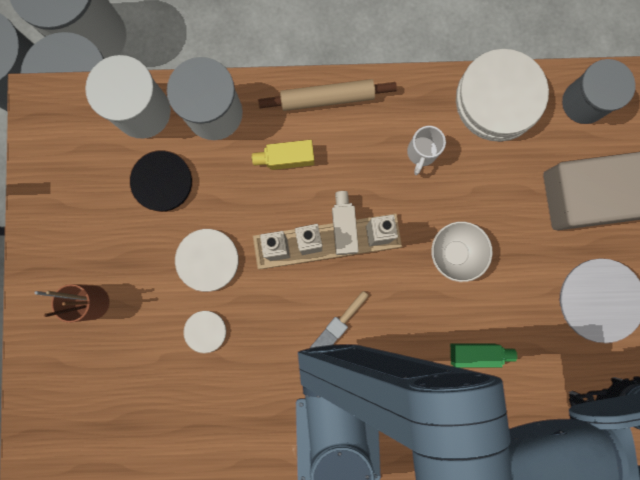

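View pics/scene0.png

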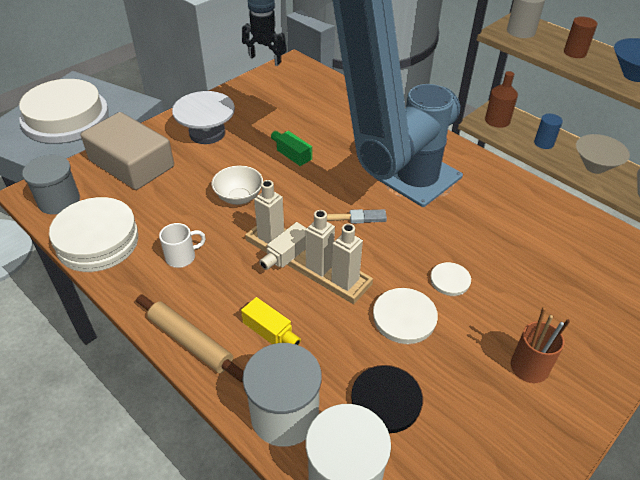

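Top view: the tipped bottle is around (345,230) with its neck at (342,197). The lane runs (255,250)–(401,230), and the tall bottles are at (272,243), (308,237) and (385,228). The bat is the larger white disc at (206,260), past the left (+y) end, and the bowl is at (462,252). The small white disc, the black disc, and the green and yellow bottles are decoys.

```bash
cat > h.py <<'E'
from workcell import manip, move_gripper, optics
import numpy as np, cv2
from scipy.spatial.transform import Rotation as R
def cloud(c):
    d=c["depth"]; v,u=np.indices(d.shape); K=c["mtx"]
    p=np.stack([(u-K[0,2])/K[0,0]*d,(v-K[1,2])/K[1,1]*d,d],-1)
    P=p@np.asarray(c["rotation"]).T+c["xyz"]; P[d<=0]=np.nan; return P
def rect(P,m):
    m=cv2.morphologyEx(m.astype(np.uint8),cv2.MORPH_OPEN,np.ones((2,2)))
    n,l,s,_=cv2.connectedComponentsWithStats(m); out=[]
    for i in range(1,n):
        if s[i,4]<15: continue
        q=P[l==i]; r=cv2.minAreaRect((q[:,:2]*1000).astype(np.float32))
        out.append((s[i,4],np.round(r[0],1),np.round(r[1],1),round(r[2],1),np.round(np.median(q,0)*1000,1)))
    return out
E
python3 - <<'E'
from h import *
for n in("top","scene"):
    c=dict(np.load(f"pics/{n}0.npz")); P=cloud(c); z=P[...,2]
    roi=(P[...,0]>.3)&(P[...,0]<.65)&(P[...,1]>-.2)&(P[...,1]<.45)
    print(n,"bench",np.nanmedian(z[roi]), z[roi&(z<.01)].std())
    for nm,a,b in(("body",.070,.086),("neck",.196,.216),("tallshoulder",.152,.168),("rail/bat",.019,.030),("floor",.008,.017)):
        print(nm); [print("  ",o) for o in rect(P,roi&(z>a)&(z<b)) if o[0]>30 ]
E
```

```text
top bench 0.0011411894974364678 0.0030432440613930257
body
   (np.int32(1051), array([527.9, -38.5]), array([129.9,  54.7]), 6.3, array([nan, nan, nan]))
neck
   (np.int32(166), array([ 511.5, -124.6]), array([35.2, 29. ]), 87.9, array([ 510. , -122.2,  205.9]))
   (np.int32(161), array([494.9,  52.1]), array([27.5, 31. ]), 16.8, array([494.1,  52.3, 206.5]))
   (np.int32(157), array([nan, nan]), array([0., 0.]), 0.0, array([nan, nan, nan]))
tallshoulder
   (np.int32(254), array([ 511.3, -133.9]), array([50.3, 83.8]), 20.1, array([nan, nan, nan]))
   (np.int32(262), array([502.8,  51.6]), array([66.7, 56.8]), 9.8, array([492.8,  52. , 159.6]))
   (np.int32(275), array([488.8, 135. ]), array([66.3, 52.2]), 7.5, array([478.1, 127.9, 160.2]))
rail/bat
   (np.int32(591), array([619. , 403.8]), array([56.1, 91.7]), 2.1, array([nan, nan, nan]))
   (np.int32(41), array([534.8,   6. ]), array([12.5, 26.8]), 1.2, array([536.3,   6.4,  22.5]))
   (np.int32(2755), array([464.4, 314.4]), array([126. , 112.6]), 46.5, array([nan, nan, nan]))
   (np.int32(105), array([ 485. , -162.4]), array([31. ,
[... 2453 characters left out ...]
 array([nan, nan, nan]))
   (np.int32(293), array([506.3, 149.5]), array([ 85.1, 164.3]), 41.3, array([nan, nan, nan]))
   (np.int32(2444), array([458.1, 324.1]), array([140. , 154.9]), 34.6, array([nan, nan, nan]))
   (np.int32(665), array([629.3, 409.2]), array([58.8, 88.3]), 16.9, array([nan, nan, nan]))
floor
   (np.int32(94), array([511.8,  11. ]), array([63. , 14.6]), 48.7, array([nan, nan, nan]))
   (np.int32(67), array([506.8, 101.3]), array([56.6, 17.6]), 47.2, array([506.2,  99.8,  13.6]))
   (np.int32(82), array([318.3, 322.6]), array([49.6, 27.5]), 84.6, array([323.6, 329.6,  15.3]))
   (np.int32(113), array([476.1, 178.3]), array([73.8, 26.7]), 6.8, array([480.5, 176.4,  13. ]))
```

```bash
cat >> h.py <<'E'
def ray(c,uv,z):
    uv=np.atleast_2d(uv); K=c["mtx"]; d=np.c_[(uv-K[[0,1],[2,2]])/K[[0,1],[0,1]],np.ones(len(uv))]@np.asarray(c["rotation"]).T
    return c["xyz"]+d*((z-c["xyz"][2])/d[:,2:])
def lying(psi,th,s=1):   # hand pose gripping the lying bottle, axis azimuth psi, tilt th toward robot
    a=np.array([np.cos(psi),np.sin(psi),0]); k=np.array([0,0,1.]); z=-np.sin(th)*a-np.cos(th)*k
    y=s*np.cross(k,a); return np.c_[np.cross(y,z),y,z]
def standing(psi,th,s=1,f=1.0): # same grip with the bottle raised by fraction f of 90 deg
    a=np.array([np.cos(psi),np.sin(psi),0]); p=np.cross([0,0,1.],a)
    return R.from_rotvec(-p*f*np.pi/2).as_matrix()@lying(psi,th,s)
E
python3 - <<'E'
from h import *
c=dict(np.load("pics/top0.npz")); P=cloud(c); z=P[...,2]; hsv=cv2.cvtColor(c["img"],cv2.COLOR_RGB2HSV)
ok=np.isfinite(z)
# bat
m=((hsv[...,1]<45)&(hsv[...,2]>170)).astype(np.uint8)
n,l,s,ce=cv2.connectedComponentsWithStats(m)
i=l[260,206]; cn=cv2.findContours((l==i).astype(np.uint8),0,2)[0][0][:,0].astype(float)
q=ray(c,cn,.024)[:,:2]*1000; print("bat",cv2.minEnclosingCircle(q.astype(np.float32)))
# bottle
roi=ok&(P[...,0]>.45)&(P[...,0]<.64)&(P[...,1]>-.085)&(P[...,1]<.01)
b=roi&(z>.070)&(z<.086); b=cv2.morphologyEx(b.astype(np.uint8),0,np.ones((2,2)))*0+b
nn,ll,ss,_=cv2.connectedComponentsWithStats(b.astype(np.uint8)); k=1+ss[1:,4].argmax(); bb=ll==k
v,u=np.nonzero(bb); q=ray(c,np.c_[u,v],.078)[:,:2]*1000; r=cv2.minAreaRect(q.astype(np.float32)); print("body",r)
for lo in range(455,600,12):
    w=q[(q[:,0]>lo)&(q[:,0]<lo+12)]
    if len(w)>5: print(lo+6,w[:,1].min().round(1),w[:,1].max().round(1),end=" | ")
nk=roi&(z>.058)&(z<.072)&(P[...,0]>.59); v,u=np.nonzero(nk); q=ray(c,np.c_[u,v],.064)[:,:2]*1000
print("\nneck",np.median(q,0),q.min(0),q.max(0))
for y0 in(-.1236,.052,.138):
    t=ok&(z>.19)&(z<.22)&(abs(P[...,1]-y0)<.03)&(abs(P[...,0]-.495)<.05); v,u=np.nonzero(t); q=ray(c,np.c_[u,v],.207)[:,:2]*1000
    print("neck",cv2.minEnclosingCircle(q.astype(np.float32)))
psi=np.radians(6.5); j0=manip.read_state()["joint_positions"]
a=np.array([np.cos(psi),np.sin(psi),0])
for th in (0,20,40,55):
  for sg in(1,-1):
    t=np.radians(th); out=[]
    A=lying(psi,t,sg); B=standing(psi,t,sg)
    for p,O in((np.array([.55,-.037,.051]),A),(np.array([.55,-.037,.2]),A),(np.array([.45,-.037,.3]),B),(np.array([.503,-.037,.107]),B),(np.array([.465,.314,.12]),B)):
        s_=manip.solve_ik(p+.019*O[:,2],O); out.append(None if s_ is None else np.round(s_,2).tolist())
    print(th,sg,out)
E
```

```text
bat ((460.060302734375, 319.2169189453125), 79.27302551269531)
body ((524.9490966796875, -34.45045471191406), (123.72269439697266, 53.985347747802734), 3.1350996494293213)
461 -63.8 -12.4 | 473 -64.2 -10.3 | 485 -62.1 -10.5 | 497 -62.6 -8.8 | 509 -62.7 -8.8 | 521 -61.0 -9.2 | 533 -61.2 -7.2 | 545 -59.4 -7.5 | 557 -59.6 -5.6 | 569 -57.7 -5.8 | 581 -57.9 -6.2 | 
neck [604.69189251 -29.80101628] [590.49537807 -44.60400694] [618.76653547 -15.23130845]
neck ((512.21484375, -118.98441314697266), 16.783493041992188)
neck ((495.2254943847656, 54.2202262878418), 15.997838020324707)
neck ((481.85015869140625, 134.6257781982422), 16.270570755004883)
0 1 [[-0.27, 0.42, 1.73, -0.0, 0.99, -1.95], [-0.27, 0.27, 1.55, -0.0, 1.32, -1.95], None, None, [0.84, 1.01, 2.44, 3.9, 1.8, 1.78]]
0 -1 [[-0.27, 0.42, 1.73, -0.0, 0.99, 1.19], [-0.27, 0.27, 1.55, -0.0, 1.32, 1.19], None, None, [0.84, 1.01, 2.44, 3.9, 1.8, -1.36]]
20 1 [[-0.2, 0.64, 1.41, -0.11, 1.43, -1.85], [-0.2, 0.51, 1.24, -0.11, 1.72, -1.88], None, None, [0.79, 0.55, 2.46, 3.85, 1.12, 1.48]]
20 -1 [[-0.2, 0.64, 1.41, -0.11, 1.43, 1.29], [-0.2
[... 202 characters left out ...]
, -3.05], [-0.81, 0.11, 2.55, 1.75, 0.67, 2.21], [0.66, 0.22, 2.3, 4.33, 0.45, 0.8]]
40 -1 [[-0.15, 0.88, 1.09, -0.18, 1.84, 1.32], [-0.15, 0.76, 0.96, -0.2, 2.1, 1.26], [-1.06, -0.52, 2.29, 0.89, 1.14, 0.09], [-0.81, 0.11, 2.55, 1.75, 0.67, -0.94], [0.66, 0.22, 2.3, 4.33, 0.45, -2.35]]
55 1 [[-0.13, 1.08, 0.86, -0.24, 2.14, -1.84], [-0.13, 0.95, 0.76, -0.29, 2.36, -1.92], [-0.72, -0.38, 2.07, 0.51, 1.07, -2.57], [-0.59, 0.03, 2.32, 0.93, 0.48, -3.06], [0.56, 0.16, 2.12, -0.72, 0.39, -0.51]]
55 -1 [[-0.13, 1.08, 0.86, -0.24, 2.14, 1.3], [-0.13, 0.95, 0.76, -0.29, 2.36, 1.22], [-0.72, -0.38, 2.07, 0.51, 1.07, 0.57], [-0.59, 0.03, 2.32, 0.93, 0.48, 0.09], [0.56, 0.16, 2.12, -0.72, 0.39, 2.63]]
```

```bash
python3 - <<'E'
from h import *
from itertools import product
psi=np.radians(3.1); rng=np.array([[-3.14,3.14],[-.91,2.08],[.19,2.58],[-1.22,4.36],[.22,2.71],[-3.12,3.12]])
res=[]
for th,sg in product((15,25,35),(1,-1)):
    t=np.radians(th); A=lying(psi,t,sg); g=np.array([.5586,-.0327,.051]); 
    ja=[manip.solve_ik(p+.019*A[:,2],A) for p in (g,g+[0,0,.2])]
    if any(j is None for j in ja): print(th,sg,"noA"); continue
    for ph in range(-180,180,15):
        B=standing(np.radians(ph),t,sg); j=[]
        for dz in(0,.15):
            q=manip.solve_ik(np.array([.460,.319,.024+.095+dz])+.019*B[:,2],B); j.append(q)
        if any(x is None for x in j): continue
        m=min((np.minimum(x-rng[:,0],rng[:,1]-x)[:5]).min() for x in j)
        res.append((abs(j[1]-ja[1]).max(),th,sg,ph,m,ja[1],j[1],j[0]))
res.sort(key=lambda r:r[0])
for r in res[:14]: print(*[np.round(x,2) for x in r])
E
```

```text
1.44 35 -1 45 0.09 [-0.17  0.69  0.91 -0.15  2.13  1.3 ] [-0.03 -0.19  2.28  1.22  0.69 -0.1 ] [-0.03  0.21  2.49  1.98  0.71 -1.07]
1.62 35 -1 60 0.2 [-0.17  0.69  0.91 -0.15  2.13  1.3 ] [-0.19 -0.08  2.19  1.14  1.02 -0.31] [-0.19  0.27  2.38  1.52  0.89 -0.95]
1.75 35 -1 75 0.36 [-0.17  0.69  0.91 -0.15  2.13  1.3 ] [-0.23  0.06  2.06  1.04  1.25 -0.45] [-0.23  0.35  2.22  1.23  1.05 -0.89]
1.84 35 -1 90 0.55 [-0.17  0.69  0.91 -0.15  2.13  1.3 ] [-0.22  0.2   1.89  0.94  1.44 -0.54] [-0.22  0.44  2.03  1.02  1.22 -0.87]
1.85 35 -1 15 0.02 [-0.17  0.69  0.91 -0.15  2.13  1.3 ] [ 0.58 -0.13  2.23 -1.2   0.28  2.95] [ 0.58  0.24  2.43  3.67  0.53 -1.86]
1.85 35 1 15 0.02 [-0.17  0.69  0.91 -0.15  2.13 -1.84] [ 0.58 -0.13  2.23 -1.2   0.28 -0.19] [0.58 0.24 2.43 3.67 0.53 1.29]
1.88 35 1 30 0.03 [-0.17  0.69  0.91 -0.15  2.13 -1.84] [ 0.26 -0.21  2.29  1.09  0.25 -2.8 ] [0.26 0.2  2.51 2.72 0.55 1.78]
1.88 35 -1 30 0.03 [-0.17  0.69  0.91 -0.15  2.13  1.3 ] [ 0.26 -0.21  2.29  1.09  0.25  0.34] [ 0.26  0.2   2.51  2.72  0.55 -1.36]
1.92 35 -1 105 0.75 [-0.17  0.69  0.91 -0.15  2.13  1.3 ] [-0.16  0.33  1.7   0.84  1.62 -0.62] [-0.16  0.54  1.83  0.86  1.4  -0.87]
1.95 25 -1 60 0.12 [-0.19  0.57  1.06 -0.11  1.94  1.31] [-0.3  -0.01  2.31  1.37  1.13 -0.64] [-0.3   0.44  2.46  1.68  1.1  -1.31]
1.99 25 -1 75 0.31 [-0.19  0.57  1.06 -0.11  1.94  1.31] [-0.32  0.14  2.15  1.19  1.34 -0.68] [-0.32  0.49  2.27  1.34  1.19 -1.15]
1.99 35 -1 120 0.92 [-0.17  0.69  0.91 -0.15  2.13  1.3 ] [-0.09  0.45  1.51  0.75  1.79 -0.69] [-0.09  0.63  1.63  0.73  1.57 -0.89]
2.02 25 -1 90 0.53 [-0.19  0.57  1.06 -0.11  1.94  1.31] [-0.29  0.28  1.95  1.06  1.51 -0.71] [-0.29  0.56  2.05  1.11  1.33 -1.05]
2.04 25 -1 105 0.75 [-0.19  0.57  1.06 -0.11  1.94  1.31] [-0.22  0.41  1.74  0.94  1.69 -0.73] [-0.22  0.64  1.83  0.94  1.5  -0.99]
```

```bash
python3 - <<'E'
from h import *
psi=np.radians(3.1); A=lying(psi,np.radians(35),-1); g=np.array([.5586,-.0327,.051])+.019*A[:,2]
move_gripper(0.92,90)
manip.move_to(g+[.04,0,.30],A)
manip.move_l(g-.10*A[:,2],A,.25)
c=optics.capture("scene"); cv2.imwrite("pics/s1.png",cv2.resize(c["img"][150:330,180:420,::-1],None,fx=3,fy=3))
s=manip.read_state(); print(s["clock"],s["tcp_pos"],s["joint_positions"].round(2))
E
```

```text
3.8917 [ 0.6059491  -0.03055826  0.11944922] [-0.16  0.88  0.84 -0.13  2.02  1.34]
```

View pics/s1.png

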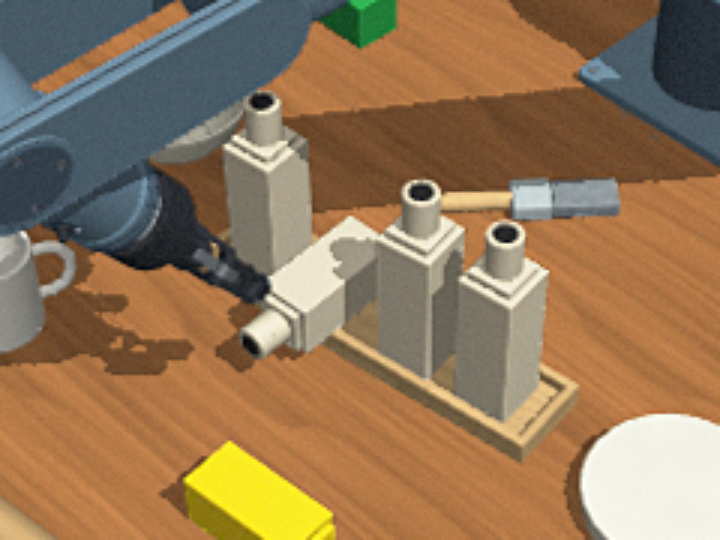

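The open fingers are lined up over the body of the tipped bottle (about (260,290) in the crop). The forearm passes near tall_a (260,100), so I'll check that clearance before going down.

```bash
python3 - <<'E'
from h import *
import cv2
for n in("scene","top"):
    c=optics.capture(n); P=cloud(c); z=P[...,2]; hsv=cv2.cvtColor(c["img"],cv2.COLOR_RGB2HSV)
    blue=(hsv[...,0]>95)&(hsv[...,0]<125)&(hsv[...,1]>60)&(z>.1)
    for x0 in(.40,.44,.48,.52,.56,.60,.64):
        m=blue&(abs(P[...,0]-x0)<.02)
        if m.sum()>3: print(n,x0,"y",np.percentile(P[m][:,1],[2,98]).round(3),"z",np.percentile(z[m],[2,98]).round(3))
E
```

```text
scene 0.4 y [-0.006  0.196] z [0.452 0.619]
scene 0.44 y [-0.016  0.189] z [0.493 0.622]
scene 0.48 y [-0.006  0.183] z [0.517 0.615]
scene 0.52 y [-0.011  0.093] z [0.492 0.577]
scene 0.56 y [-0.016  0.086] z [0.475 0.561]
scene 0.6 y [-0.016  0.078] z [0.462 0.544]
scene 0.64 y [-0.037  0.076] z [0.432 0.526]
top 0.4 y [-0.012  0.121] z [0.53  0.617]
top 0.44 y [-0.023  0.114] z [0.595 0.62 ]
top 0.48 y [-0.017  0.168] z [0.573 0.614]
top 0.52 y [-0.025  0.048] z [0.551 0.577]
top 0.56 y [-0.029  0.039] z [0.536 0.557]
top 0.6 y [-0.043  0.064] z [0.479 0.542]
top 0.64 y [-0.049  0.059] z [0.484 0.524]
```

Forearm underside is about 0.45 m up, which is plenty of clearance. I'll grasp and lift.

```bash
python3 - <<'E'
from h import *
psi=np.radians(3.1); A=lying(psi,np.radians(35),-1); g=np.array([.5586,-.0327,.051])+.019*A[:,2]
manip.move_l(g,A,.12)
print(manip.read_state()["contact_force"].round(1))
move_gripper(0.0,90)
s=manip.read_state(); print(s["width"]*85,s["finger_force"],s["contact_force"].round(1))
if s["finger_force"]>20:
    manip.move_l(g+[0,0,.06],A,.08)
    manip.move_l(g+[0,0,.30],A,.2)
    s=manip.read_state(); print(s["clock"],s["width"]*85,s["finger_force"],s["contact_force"].round(1))
    c=optics.capture("scene"); cv2.imwrite("pics/s2.png",c["img"][:,:,::-1])
    for ph in(45,60,75):
        B=standing(np.radians(ph),np.radians(35),-1)
        for dz in(.2,.1,.003): 
            q=manip.solve_ik(np.array([.460,.319,.119+dz])+.019*B[:,2],B); print(ph,dz,None if q is None else q.round(2))
E
```

```text
[ 0.6 -0.6 -0.7]
49.85857078411704 91.94894724525511 [2.9 0.3 5.6]
7.6083 49.10574806986254 93.61773815006018 [-0.5 -0.6 -4.5]
45 0.2 [-0.03 -0.26  2.19  1.05  0.76  0.12]
45 0.1 [-0.03 -0.09  2.36  1.44  0.65 -0.39]
45 0.003 [-0.03  0.2   2.49  1.96  0.71 -1.05]
60 0.2 [-0.19 -0.15  2.11  1.06  1.09 -0.15]
60 0.1 [-0.19  0.01  2.27  1.24  0.96 -0.5 ]
60 0.003 [-0.19  0.26  2.38  1.51  0.89 -0.94]
75 0.2 [-0.23 -0.01  1.98  1.01  1.32 -0.32]
75 0.1 [-0.23  0.14  2.12  1.09  1.18 -0.58]
75 0.003 [-0.23  0.34  2.21  1.22  1.06 -0.88]
```

View pics/s2.png

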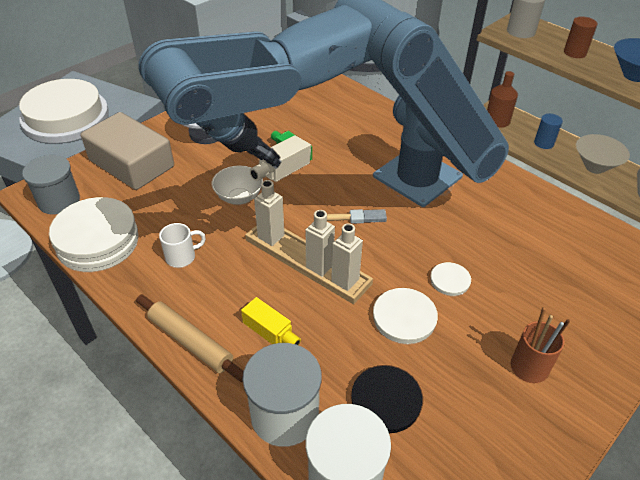

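The bottle is held level at about (292,157) and the other bottles are unmoved. I'll turn it upright above the bat.

```bash
python3 - <<'E'
from h import *
B=standing(np.radians(60),np.radians(35),-1); t=np.array([.460,.319,.119])+.019*B[:,2]
manip.move_to(t+[0,0,.2],B)
manip.move_l(t+[0,0,.06],B,.15)
s=manip.read_state(); print(s["clock"],s["width"]*85,s["finger_force"],s["contact_force"].round(1),s["tcp_pos"]-t)
for n in("scene","top"):
    c=optics.capture(n); np.savez(f"pics/{n}3.npz",**c); 
    im=c["img"][:,:,::-1]; im=im[150:350,300:500] if n=="scene" else im[180:340,120:320]
    cv2.imwrite(f"pics/{n}3.png",cv2.resize(im,(600,480 if n=="top" else 600)))
E
python3 -c "
import cv2,numpy as np
a=cv2.imread('pics/scene3.png');b=cv2.imread('pics/top3.png')
cv2.imwrite('pics/m3.png',np.hstack([cv2.resize(a,(400,400)),cv2.resize(b,(400,400))]))"
```

```text
10.0667 49.46200279839525 93.7852426758036 [-0.9  1.4 -3.9] [ 0.00081773 -0.00019413  0.06037423]
```

View pics/m3.png

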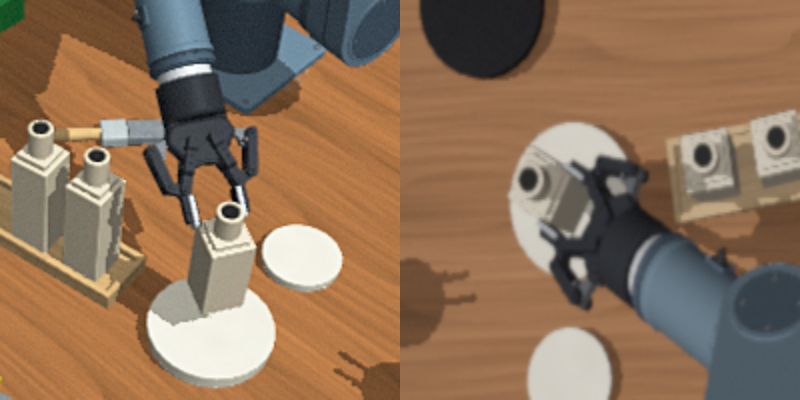

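The bottle is held close to upright over the bat, with its mouth at (230,212) in the left crop. I'll measure the tilt from plane fits to its two visible faces before lowering it.

```bash
cat >> h.py <<'E'
def tilt(c,x,y,az,z0,z1):
    "slope of the two faces (normals az, az-90) seen in a view; + means leaning along the normal going up"
    P=cloud(c); out=[]; p0=np.array([x,y])
    for k in(az,az-90):
        n=np.array([np.cos(np.radians(k)),np.sin(np.radians(k))]); t=np.array([-n[1],n[0]])
        d=(P[...,:2]-p0)@n; e=(P[...,:2]-p0)@t; z=P[...,2]
        m=(abs(d-.027)<.010)&(abs(e)<.018)&(z>z0)&(z<z1)
        for _ in range(3):
            f=np.linalg.lstsq(np.c_[z[m],e[m],np.ones(m.sum())],d[m],rcond=None)[0]
            m&=abs(d-(f[0]*z+f[1]*e+f[2]))<.006
        zm=(z0+z1)/2; out.append((k,int(m.sum()),"slope",f[0].round(3),"yaw",f[1].round(3),"dist",(f[0]*zm+f[2]).round(4)))
    return out
E
python3 - <<'E'
from h import *
c=dict(np.load("pics/scene3.npz"))
for o in tilt(c,.460,.319,60,.095,.19): print(o)
for o in tilt(c,.482,.1346,6.8,.03,.15): print("tall_c check",o)
c=dict(np.load("pics/top3.npz")); P=cloud(c)
m=(P[...,2]>.232)&(P[...,2]<.26)&(np.hypot(P[...,0]-.46,P[...,1]-.319)<.035); print(np.nanmedian(P[m],0),m.sum())
E
```

```text
(60, 346, 'slope', np.float64(0.043), 'yaw', np.float64(0.016), 'dist', np.float64(0.0267))
(-30, 186, 'slope', np.float64(0.016), 'yaw', np.float64(0.001), 'dist', np.float64(0.0263))
tall_c check (6.8, 376, 'slope', np.float64(-0.001), 'yaw', np.float64(-0.006), 'dist', np.float64(0.0264))
tall_c check (-83.2, 0, 'slope', np.float64(0.0), 'yaw', np.float64(0.0), 'dist', np.float64(0.0))
[0.46340457 0.31788793 0.23629541] 167
```

```bash
python3 - <<'E'
from h import *
ph=np.radians(60); p=np.array([-np.sin(ph),np.cos(ph),0])
B=R.from_rotvec(-.043*p).as_matrix()@standing(ph,np.radians(35),-1); t=np.array([.460,.319,.119])+.019*B[:,2]
manip.move_l(t+[0,0,.015],B,.08); manip.sleep(.3)
f0=manip.read_state()["contact_force"]
for dz in np.arange(.013,-.008,-.001):
    manip.move_l(t+[0,0,dz],B,.02); f=manip.read_state()["contact_force"]
    if f[2]-f0[2]>3: break
print(dz,f0.round(1),f.round(1))
c=optics.capture("scene"); [print(o) for o in tilt(c,.460,.319,60,.04,.13)]
if f[2]-f0[2]>3:
    move_gripper(.72); manip.sleep(.4)
    s=manip.read_state(); print(s["clock"],s["finger_force"],s["width"])
    c=optics.capture("scene"); [print(o) for o in tilt(c,.460,.319,60,.04,.13)]
    cv2.imwrite("pics/s4.png",cv2.resize(c["img"][150:350,300:500,::-1],(500,500)))
E
```

```text
0.004000000000000007 [ 0.4 -0.5 -4.8] [-1.7 -1.6  0.3]
(60, 312, 'slope', np.float64(0.006), 'yaw', np.float64(0.016), 'dist', np.float64(0.0278))
(-30, 152, 'slope', np.float64(0.015), 'yaw', np.float64(0.007), 'dist', np.float64(0.0255))
14.3917 0.0 0.7178831341785902
(60, 320, 'slope', np.float64(0.001), 'yaw', np.float64(-0.001), 'dist', np.float64(0.0266))
(-30, 170, 'slope', np.float64(0.001), 'yaw', np.float64(-0.015), 'dist', np.float64(0.0244))
```

View pics/s4.png

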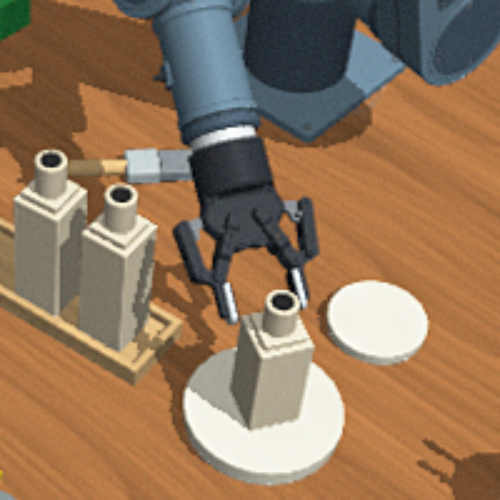

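It stands true, released, at (275,370) in the crop. I'll back off and remeasure the lane place and the bottle.

```bash
python3 - <<'E'
from h import *
s=manip.read_state(); O=s["orientation"]; x=s["tcp_pos"]
manip.move_l(x-.10*O[:,2],O,.12)
manip.move_l(x-.10*O[:,2]+[0,0,.12],O,.2)
c=optics.capture("top"); np.savez("pics/top5.npz",**c); P=cloud(c); z=P[...,2]; ok=np.isfinite(z)
th=np.radians(6.8); lx=np.array([np.cos(th),np.sin(th)]); ly=np.array([-lx[1],lx[0]]); o=np.array([.5030,-.034])
C=[]
for y0,zz,hz in((-.119,.207,0),(.0542,.207,0),(.1346,.207,0),(.319,.180,1)):
    x0=.46 if hz else .495
    m=ok&(z>zz-.012)&(z<zz+.012)&(abs(P[...,1]-y0)<.035)&(abs(P[...,0]-x0)<.05); v,u=np.nonzero(m); q=ray(c,np.c_[u,v],zz)[:,:2]
    r=cv2.minEnclosingCircle((q*1000).astype(np.float32)); print("neck",np.round(r[0],1),round(r[1],1),m.sum(),q.mean(0).round(4))
v,u=np.nonzero(ok); g=ray(c,np.c_[u,v],.024)[:,:2]-o
d=g@lx; e=g@ly; zz=z[v,u]
for b0 in np.arange(-.048,.05,.003):
    w=(abs(e)<.028)&(d>=b0)&(d<b0+.003)
    if w.any(): print(round(b0*1000+1.5,1),(np.median(zz[w])*1000).round(1),c["img"][v[w],u[w]].mean(0).round(0),end=" | ")
s=manip.read_state(); print(s["clock"])
cv2.imwrite("pics/t5.png",cv2.resize(c["img"][180:300,150:430,::-1],None,fx=2.8,fy=2.8))
E
```

```text
neck [ 512.4 -119.5] 16.3 169 [ 0.5124 -0.1195]
neck [495.2  54.2] 16.0 161 [0.4958 0.0543]
neck [482.2 134.8] 16.0 163 [0.4823 0.1349]
neck [459.  315.8] 16.7 167 [0.4591 0.3159]
-46.5 -0.1 [142. 103.  72.] | -43.5 0.1 [121.  93.  68.] | -40.5 23.2 [156. 133. 104.] | -37.5 24.7 [180. 156. 123.] | -34.5 24.3 [174. 150. 118.] | -31.5 10.5 [148. 127.  98.] | -28.5 13.3 [137. 116.  90.] | -25.5 11.9 [136. 116.  89.] | -22.5 11.2 [131. 111.  85.] | -19.5 10.4 [131. 111.  85.] | -16.5 12.1 [131. 111.  85.] | -13.5 11.2 [130. 110.  84.] | -10.5 10.9 [133. 113.  87.] | -7.5 12.6 [132. 112.  87.] | -4.5 11.2 [130. 110.  84.] | -1.5 11.3 [127. 108.  83.] | 1.5 11.6 [125. 106.  81.] | 4.5 14.1 [125. 106.  81.] | 7.5 10.4 [129. 109.  84.] | 10.5 11.2 [130. 110.  84.] | 13.5 11.4 [131. 111.  85.] | 16.5 12.7 [129. 109.  84.] | 19.5 11.1 [134. 113.  87.] | 22.5 11.5 [150. 129. 100.] | 25.5 11.3 [173. 150. 118.] | 28.5 10.6 [191. 167. 132.] | 31.5 12.4 [192. 168. 133.] | 34.5 12.9 [173. 150. 117.] | 37.5 21.8 [162. 139. 109.] | 40.5 23.4 [179. 155. 123.] | 43.5 22.9 [175. 148. 115.] | 46.5 0.0 [157. 120.  87.] | 49.5 0.1 [151. 110.  77.] | 16.225
```

View pics/t5.png

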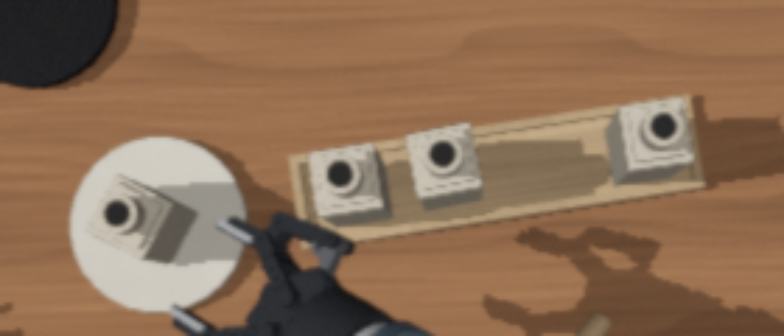

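```bash
cat >> h.py <<'E'
def down(az):
    y=np.array([np.cos(az),np.sin(az),0]); z=np.array([0,0,-1.]); return np.c_[np.cross(y,z),y,z]
BAT=np.array([.459,.3175,.149]); LANE=np.array([.5042,-.0335,.137]); LAZ=np.radians(6.9)
E
python3 - <<'E'
from h import *
q0=manip.read_state()["joint_positions"]; best=[]
for d in(np.radians(-53.1),np.radians(36.9)):
  for s in(0,np.pi):
    a=LAZ+s; D1=down(a-d); D2=down(a); qs=[manip.solve_ik(p,D) for p,D in((BAT+[0,0,.12],D1),(BAT,D1),(LANE+[0,0,.2],D2),(LANE,D2))]
    if any(q is None for q in qs): continue
    print(round(np.degrees(d)),s,[q.round(2).tolist() for q in qs]); best.append((abs(qs[0]-q0).max()+abs(qs[2]-qs[1]).max(),d,a))
_,d,a=min(best); np.save("ch.npy",[d,a]); print(d,a)
D1=down(a-d)
move_gripper(.62)
manip.move_to(BAT+[0,0,.12],D1)
manip.move_l(BAT+[0,0,.05],D1,.12); f0=manip.read_state()["contact_force"]
c=optics.capture("scene"); cv2.imwrite("pics/s6.png",cv2.resize(c["img"][150:350,300:500,::-1],(500,500)))
s=manip.read_state(); print(s["clock"],s["tcp_pos"],f0.round(1))
E
```

```text
-53 0 [[0.41, 0.23, 1.38, -0.0, 1.53, -0.64], [0.41, 0.31, 1.58, -0.0, 1.26, -0.64], [-0.29, 0.12, 1.36, -0.0, 1.66, -0.41], [-0.29, 0.22, 1.72, -0.0, 1.19, -0.41]]
-53 3.141592653589793 [[0.41, 0.23, 1.38, -0.0, 1.53, 2.5], [0.41, 0.31, 1.58, -0.0, 1.26, 2.5], [-0.29, 0.12, 1.36, -0.0, 1.66, 2.73], [-0.29, 0.22, 1.72, -0.0, 1.19, 2.73]]
37 0 [[0.41, 0.23, 1.38, -0.0, 1.53, 0.93], [0.41, 0.31, 1.58, -0.0, 1.26, 0.93], [-0.29, 0.12, 1.36, -0.0, 1.66, -0.41], [-0.29, 0.22, 1.72, -0.0, 1.19, -0.41]]
37 3.141592653589793 [[0.41, 0.23, 1.38, -0.0, 1.53, -2.21], [0.41, 0.31, 1.58, -0.0, 1.26, -2.21], [-0.29, 0.12, 1.36, -0.0, 1.66, 2.73], [-0.29, 0.22, 1.72, -0.0, 1.19, 2.73]]
-0.9267698328089891 0.12042771838760874
18.325 [0.45975101 0.31732111 0.20009481] [-0.5  0.7 -0.8]
```

View pics/s6.png

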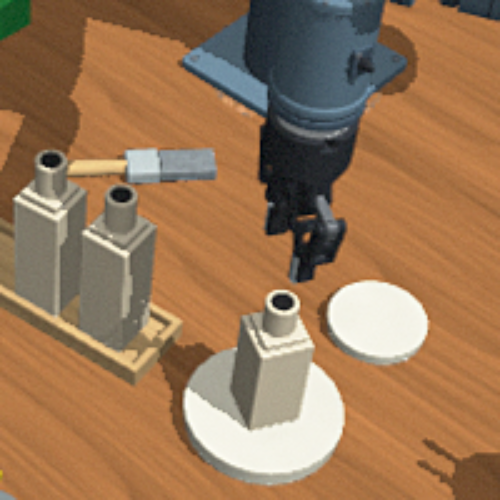

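The fingers are above the neck. The tips are at about (300,280) in the crop and the mouth is at (282,300). I'll check the alignment by projection before going down.

```bash
python3 - <<'E'
from h import *
c=optics.capture("scene"); Rm=np.asarray(c["rotation"])
def pr(p):
    q=(np.array(p)-c["xyz"])@Rm; q=c["mtx"]@q; uv=q[:2]/q[2]; return ((uv-[300,150])*2.5).round(1)
y=np.array([np.cos(np.radians(60)),np.sin(np.radians(60)),0])
print("mouth",pr(BAT*[1,1,0]+[0,0,.180]))
for k in(-1,1):
    for zz in(.200,.208): print(k,zz,pr(BAT*[1,1,0]+[0,0,zz]+k*.026*y),pr(BAT*[1,1,0]+[0,0,zz]+k*.040*y))
P=cloud(c); z=P[...,2]; hsv=c["img"].max(-1)
m=(z>.185)&(z<.215)&(hsv<90)&(np.hypot(P[...,0]-.46,P[...,1]-.3175)<.08)
q=(P[m][:,:2]-BAT[:2]); print(m.sum(), np.percentile(q@y[:2],[2,50,98]).round(4), np.percentile(q@[-y[1],y[0]],[2,50,98]).round(4), z[m].min())
E
```

```text
mouth [279.  299.6]
-1 0.2 [271.2 264.7] [265.7 253.9]
-1 0.208 [272.2 258.8] [266.7 248.1]
1 0.2 [292.2 306. ] [298.  317.5]
1 0.208 [293.3 300.2] [299.2 311.7]Traceback (most recent call last):
  File "<stdin>", line 11, in <module>
    return _quantile_unchecked(
        a, q, axis, out, overwrite_input, method, keepdims, weights)
    return _ureduce(a,
                    func=_quantile_ureduce_func,
    ...<5 lines>...
                    overwrite_input=overwrite_input,
                    method=method)
    r = func(a, **kwargs)
    result = _quantile(arr,
                       quantiles=q,
    ...<2 lines>...
                       out=out,
                       weights=wgt)
    slices_having_nans = np.isnan(arr[-1, ...])
                                  ~~~^^^^^^^^^
IndexError: index -1 is out of bounds for axis 0 with size 0
```

```bash
python3 - <<'E'
from h import *
c=optics.capture("scene"); P=cloud(c); z=P[...,2]
y=np.array([np.cos(np.radians(60)),np.sin(np.radians(60))]); p=np.array([-y[1],y[0]])
for a in np.arange(.190,.27,.010):
    m=(z>a)&(z<a+.01)&(np.hypot(P[...,0]-.46,P[...,1]-.3175)<.07)
    if m.sum()>2:
        q=P[m][:,:2]-BAT[:2]; print(a.round(3),m.sum(),np.percentile(q@y,[5,50,95]).round(3),np.percentile(q@p,[5,50,95]).round(3),c["img"][m].mean(0).round())
E
```

```text
0.24 27 [-0.03  -0.025  0.034] [-0.01  -0.004  0.007] [42. 44. 47.]
0.25 60 [-0.03   0.027  0.041] [-0.011 -0.004  0.006] [45. 45. 46.]
0.26 53 [-0.028  0.029  0.042] [-0.012 -0.006  0.004] [42. 44. 46.]
0.27 45 [-0.03  -0.024  0.041] [-0.012 -0.007  0.004] [48. 49. 50.]
```

```bash
python3 - <<'E'
from h import *
d,a=np.load("ch.npy"); D1=down(a-d)
s=manip.read_state(); print(s["tcp_pos"],s["width"],s["joint_positions"].round(3)); 
y=np.array([np.cos(np.radians(60)),np.sin(np.radians(60))]); p=np.array([-y[1],y[0]])
f0=s["contact_force"]
for dz in(.03,.015):
    manip.move_l(BAT+[0,0,dz],D1,.05); manip.sleep(.2)
    s=manip.read_state(); print(dz,s["tcp_pos"].round(4),(s["contact_force"]-f0).round(1))
    c=optics.capture("scene"); P=cloud(c); z=P[...,2]; v=c["img"].max(-1)
    m=(z>.15)&(z<.3)&(v<80)&(np.hypot(P[...,0]-.46,P[...,1]-.3175)<.07); q=P[m][:,:2]-BAT[:2]; side=q@y>0
    for k in(side,~side):
        print("  low z",np.sort(z[m][k])[:8].round(3)," y",np.median((q@y)[k]).round(3)," p",np.median((q@p)[k]).round(3))
print(s["clock"])
E
```

```text
[0.45967231 0.31762734 0.20014613] 0.6197128749035576 [ 0.405  0.268  1.504  0.     1.368 -0.642]
0.03 [0.4592 0.3176 0.1793] [ 0.6 -0.3 -0.7]
  low z [0.178 0.178 0.178 0.178 0.178 0.178 0.179 0.179]  y 0.038  p -0.006
  low z [0.178 0.178 0.179 0.179 0.179 0.179 0.18  0.18 ]  y -0.027  p -0.008
0.015 [0.4592 0.3176 0.1642] [ 0.6 -1.3 -0.4]
  low z [0.176 0.176 0.178 0.178 0.179 0.179 0.18  0.18 ]  y 0.04  p -0.008
  low z [0.177 0.177 0.177 0.178 0.179 0.18  0.18  0.181]  y -0.026  p -0.008
19.875
```

```bash
python3 - <<'E'
from h import *
d,a=np.load("ch.npy"); D1=down(a-d)
y=np.array([np.cos(np.radians(60)),np.sin(np.radians(60))])
f0=manip.read_state()["contact_force"]
for dz in np.arange(.012,-.0005,-.003):
    manip.move_l(BAT+[0,0,dz],D1,.03); s=manip.read_state()
    if np.linalg.norm(s["contact_force"]-f0)>4: print("contact",dz); break
print(s["tcp_pos"].round(4),(s["contact_force"]-f0).round(1))
c=optics.capture("scene"); P=cloud(c); z=P[...,2]; v=c["img"].max(-1); q=(P[...,:2]-BAT[:2])@y
for nm,k in(("near",(q>.018)&(q<.05)),("far",(q<-.018)&(q>-.05))):
    m=k&(z>.13)&(z<.3)&(np.hypot(P[...,0]-.46,P[...,1]-.3175)<.06)
    h,_=np.histogram(z[m],np.arange(.13,.30,.01)); print(nm,h.tolist())
im=c["img"][190:310,350:470,::-1]; cv2.imwrite("pics/s7.png",cv2.resize(im,(600,600),interpolation=cv2.INTER_CUBIC))
E
```

```text
[0.4588 0.3174 0.1487] [ 1.5 -0.9 -0.8]
near [89, 79, 2, 4, 2, 0, 12, 27, 24, 8, 13, 25, 33, 32, 25, 32]
far [7, 5, 0, 0, 0, 2, 18, 27, 24, 24, 21, 18, 12, 6, 3, 0]
```

View pics/s7.png

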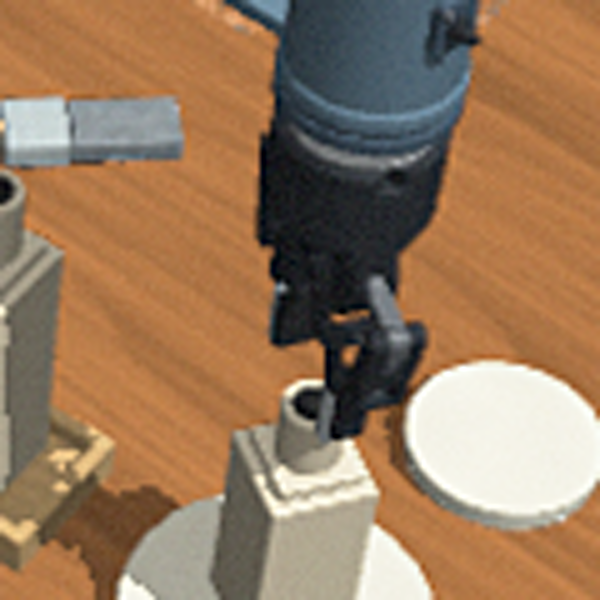

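The fingers straddle the neck, with the near tip at (345,437) just above shoulder level and no contact. I'll close, check the grip and lift.

```bash
python3 - <<'E'
from h import *
d,a=np.load("ch.npy"); D1=down(a-d); D2=down(a)
f0=manip.read_state()["contact_force"]
move_gripper(0.0,60); s=manip.read_state(); print(s["width"]*85,s["finger_force"],(s["contact_force"]-f0).round(1))
if s["finger_force"]>20 and s["width"]*85>22:
    manip.move_l(BAT+[0,0,.03],D1,.06); s=manip.read_state(); print(s["width"]*85,s["finger_force"],(s["contact_force"]-f0).round(1))
    c=optics.capture("scene"); [print(o) for o in tilt(c,.459,.3175,60,.07,.15)]
    manip.move_l(BAT+[0,0,.27],D1,.2)
    manip.move_to(LANE+[0,0,.25],D2)
    manip.move_l(LANE+[0,0,.185],D2,.1); manip.sleep(.2)
    c=optics.capture("scene"); [print(o) for o in tilt(c,LANE[0],LANE[1],6.9,.21,.30)]
    s=manip.read_state(); print(s["clock"],s["finger_force"],s["tcp_pos"])
E
```

```text
0.15655640085607264 0.0 [ 0.2 -0.4  0.8]
```

The gripper shut on nothing, so it missed the neck. I'll find where the bottle and the fingers are now.

```bash
python3 - <<'E'
from h import *
y=np.array([np.cos(np.radians(60)),np.sin(np.radians(60))]); p=np.array([-y[1],y[0]])
c=optics.capture("scene"); P=cloud(c); z=P[...,2]; v=c["img"].max(-1); near=np.hypot(P[...,0]-.46,P[...,1]-.3175)<.06
for a in np.arange(.13,.25,.01):
    for nm,k in(("dark",v<85),("light",v>=85)):
        m=near&k&(z>=a)&(z<a+.01)
        if m.sum()>3: q=P[m][:,:2]-BAT[:2]; print(a.round(2),nm,m.sum(),"y",np.percentile(q@y,[5,50,95]).round(3),"p",np.percentile(q@p,[5,50,95]).round(3))
[print(o) for o in tilt(c,.459,.3175,60,.04,.13)]
s=manip.read_state(); print(s["tcp_pos"],s["orientation"].round(3),s["clock"],s["width"],s["finger_force"])
im=c["img"][190:310,350:470,::-1]; cv2.imwrite("pics/s8.png",cv2.resize(im,(600,600),interpolation=cv2.INTER_CUBIC))
E
```

```text
0.13 light 159 y [-0.017  0.023  0.03 ] p [-0.025 -0.01   0.028]
0.14 light 172 y [-0.016  0.015  0.026] p [-0.02  -0.01   0.022]
0.15 light 34 y [-0.     0.015  0.018] p [-0.013 -0.006  0.011]
0.16 light 36 y [0.004 0.013 0.018] p [-0.014 -0.005  0.013]
0.17 dark 8 y [0.001 0.006 0.008] p [-0.013  0.001  0.007]
0.17 light 58 y [-0.005  0.013  0.02 ] p [-0.013 -0.003  0.015]
0.18 dark 22 y [-0.001  0.006  0.011] p [-0.008 -0.002  0.007]
0.18 light 25 y [0.001 0.009 0.016] p [-0.013 -0.     0.013]
0.19 dark 15 y [-0.003  0.01   0.014] p [-0.01  -0.006  0.002]
0.19 light 5 y [0.005 0.006 0.01 ] p [-0.011 -0.009  0.004]
0.2 dark 26 y [-0.004  0.01   0.015] p [-0.011 -0.004  0.005]
0.2 light 8 y [-0.004  0.01   0.015] p [-0.01   0.001  0.007]
0.21 dark 16 y [-0.002  0.012  0.016] p [-0.01  -0.007  0.001]
0.21 light 8 y [0.003 0.007 0.008] p [-0.011 -0.009 -0.008]
0.22 dark 10 y [-0.004  0.009  0.012] p [-0.011 -0.009 -0.006]
0.23 dark 42 y [-0.026  0.003  0.018] p [-0.013 -0.01   0.006]
0.24 dark 50 y [-0.035  0.016  0.037] p [-0.013 -0.01   0.005]
(60, 316, 'slope', np.float64(-0.002), 'yaw', np.float64(-0.011), 'dist', np.float64(0.0285))
(-30, 163, 'slope', np.float64(-0.002), 'yaw', np.float64(-0.009), 'dist', np.float64(0.0243))
[0.45899049 0.31751526 0.14901512] [[-0.866  0.5    0.   ]
 [ 0.5    0.866  0.   ]
 [-0.     0.    -1.   ]] 21.825 1.7717056462675604e-06 0.0
```

View pics/s8.png

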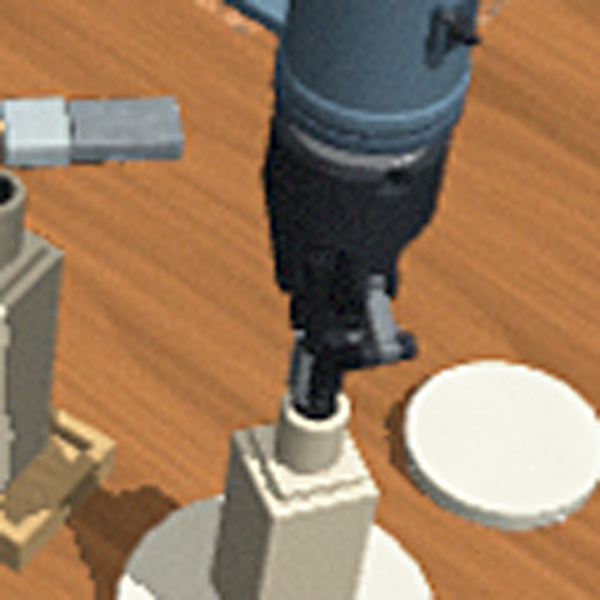

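```bash
cat >> h.py <<'E'
LOW=.025   # fingertips were seen ~30 mm behind the nominal TCP: go deeper
E
python3 - <<'E'
from h import *
d,a=np.load("ch.npy"); D1=down(a-d)
manip.move_l(BAT+[0,0,.05],D1,.12); move_gripper(.62,60); manip.sleep(.1)
manip.move_l(BAT+[0,0,.003],D1,.12)
f0=manip.read_state()["contact_force"]
for dz in np.arange(0,-LOW-.0005,-.0025):
    manip.move_l(BAT+[0,0,dz],D1,.03); s=manip.read_state()
    if np.linalg.norm(s["contact_force"]-f0)>4: print("contact",dz); break
print(s["tcp_pos"].round(4),(s["contact_force"]-f0).round(1))
move_gripper(0.0,60); s=manip.read_state(); print(s["width"]*85,s["finger_force"],(s["contact_force"]-f0).round(1),s["clock"])
c=optics.capture("scene"); [print(o) for o in tilt(c,.459,.3175,60,.04,.13)]
E
```

```text
[0.4589 0.3174 0.1238] [-1.3 -0.1 -0.8]
29.567202146905082 59.53191876411438 [-0.3  0.9  1.4] 26.6667
(60, 306, 'slope', np.float64(-0.012), 'yaw', np.float64(-0.01), 'dist', np.float64(0.0283))
(-30, 173, 'slope', np.float64(0.003), 'yaw', np.float64(-0.018), 'dist', np.float64(0.0246))
```

Gripped: width is about 30 mm on the 32 mm neck, at 60 N. Now lift and carry to above the lane.

```bash
python3 - <<'E'
from h import *
d,a=np.load("ch.npy"); D1=down(a-d); D2=down(a); lo=np.array([0,0,-LOW]); f0=manip.read_state()["contact_force"]
move_gripper(0.0,80)
manip.move_l(BAT+lo+[0,0,.03],D1,.05); s=manip.read_state(); print(s["width"]*85,s["finger_force"],(s["contact_force"]-f0).round(1))
c=optics.capture("scene"); [print(o) for o in tilt(c,.459,.3175,60,.07,.15)]
if s["finger_force"]>20:
    manip.move_l(BAT+lo+[0,0,.26],D1,.2)
    mid=(BAT+LANE)/2*[1,1,0]+[0,0,.137-LOW+.26]
    manip.move_to(LANE+lo+[0,0,.25],D2)
    manip.move_l(LANE+lo+[0,0,.165],D2,.1); manip.sleep(.2)
    c=optics.capture("scene"); [print(o) for o in tilt(c,LANE[0],LANE[1],6.9,.20,.27)]
    s=manip.read_state(); print(s["clock"],s["finger_force"],s["width"]*85,s["tcp_pos"])
    cv2.imwrite("pics/s9.png",cv2.resize(c["img"][120:320,180:420,::-1],None,fx=2.5,fy=2.5))
E
```

```text
29.378166499444713 79.25433039665222 [ 0.  -0.9 -7. ]
(60, 293, 'slope', np.float64(-0.013), 'yaw', np.float64(-0.017), 'dist', np.float64(0.0277))
(-30, 153, 'slope', np.float64(0.007), 'yaw', np.float64(-0.011), 'dist', np.float64(0.0244))
(6.9, 243, 'slope', np.float64(-0.011), 'yaw', np.float64(-0.015), 'dist', np.float64(0.0272))
(-83.1, 0, 'slope', np.float64(0.0), 'yaw', np.float64(0.0), 'dist', np.float64(0.0))
31.6167 79.33128833770752 29.049365404906286 [ 0.5044518  -0.03358249  0.27751249]
```

View pics/s9.png

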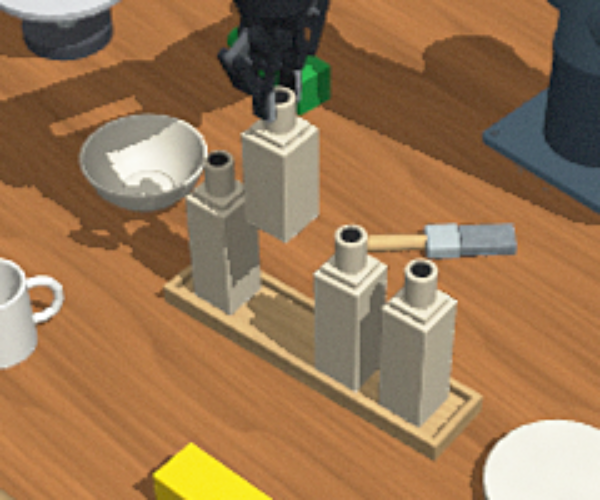

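The bottle is upright above its place at (280,180) in the crop, square to the lane and with gaps on both sides. Lowering.

```bash
python3 - <<'E'
from h import *
d,a=np.load("ch.npy"); D2=down(a); lo=np.array([0,0,-LOW]); L=LANE+lo
c=optics.capture("scene"); print(tilt(c,LANE[0],LANE[1],96.9,.20,.27)[0])
f0=manip.read_state()["contact_force"]
manip.move_l(L+[0,0,.05],D2,.1); s=manip.read_state(); print((s["contact_force"]-f0).round(1))
manip.move_l(L+[0,0,.017],D2,.06); manip.sleep(.2); f1=manip.read_state()["contact_force"]; print((f1-f0).round(1))
for dz in np.arange(.015,-.006,-.001):
    manip.move_l(L+[0,0,dz],D2,.02); f=manip.read_state()["contact_force"]-f1
    if np.linalg.norm(f)>3: break
print("stop",dz,f.round(1))
c=optics.capture("scene")
for o in tilt(c,LANE[0],LANE[1],96.9,.05,.12): print(o)
s=manip.read_state(); print(s["clock"],s["finger_force"],s["tcp_pos"])
E
```

```text
(96.9, 194, 'slope', np.float64(0.008), 'yaw', np.float64(-0.001), 'dist', np.float64(0.0294))
[-1.   0.7  0.5]
[-1.7  0.8  0.6]
stop -1.3877787807814457e-17 [ 1.9 -0.3  3.7]
(96.9, 158, 'slope', np.float64(-0.019), 'yaw', np.float64(-0.011), 'dist', np.float64(0.0293))
(6.900000000000006, 195, 'slope', np.float64(-0.004), 'yaw', np.float64(0.005), 'dist', np.float64(0.0269))
37.9167 79.58545446395874 [ 0.50466287 -0.03356517  0.1124688 ]
```

Contact came exactly at floor height. Release, retreat and check.

```bash
python3 - <<'E'
from h import *
d,a=np.load("ch.npy"); D2=down(a); L=LANE+[0,0,-LOW]
move_gripper(.58); manip.sleep(.3)
f0=manip.read_state()["contact_force"]; print(f0.round(1))
manip.move_l(L+[0,0,.05],D2,.06); manip.move_l(L+[0,0,.25],D2,.2)
manip.sleep(.3)
c=optics.capture("scene")
for o in tilt(c,LANE[0],LANE[1],96.9,.04,.12): print(o)
P=cloud(c); z=P[...,2]
m=(np.hypot(P[...,0]-LANE[0],P[...,1]-LANE[1])<.03); print("mouth z",np.nanpercentile(z[m&(z<.2)],98))
c=optics.capture("top"); P=cloud(c); z=P[...,2]
for y0 in(-.1195,.0543,.1349):
    m=(z>.195)&(z<.219)&(abs(P[...,1]-y0)<.035)&(abs(P[...,0]-.495)<.05); v,u=np.nonzero(m); print(ray(c,np.c_[u,v],.207)[:,:2].mean(0).round(4) if len(u) else None)
s=manip.read_state(); print(s["clock"],s["tcp_pos"],s["finger_force"])
E
```

```text
[-0.3 -0.6  0. ]
(96.9, 175, 'slope', np.float64(0.005), 'yaw', np.float64(-0.016), 'dist', np.float64(0.0295))
(6.900000000000006, 218, 'slope', np.float64(-0.005), 'yaw', np.float64(-0.013), 'dist', np.float64(0.0279))
mouth z 0.17031500523195717
[ 0.5127 -0.1186]
[0.4999 0.0684]
[0.4825 0.1349]
41.0833 [ 0.50411034 -0.03348119  0.3617021 ] 0.0
```

```bash
python3 - <<'E'
from h import *
c0=dict(np.load("pics/scene0.npz")); c=optics.capture("scene")
for k in(c0,c): print(tilt(k,.4955,.0543,6.9,.05,.15)[0])
s=[tilt(k,.4955,.0543,6.9,.05,.15)[0] for k in(c0,c)]
if abs(s[1][3])<.04 and abs(s[1][7]-s[0][7])<.005: print(manip.hand_in())
E
```

```text
(6.9, 298, 'slope', np.float64(0.004), 'yaw', np.float64(-0.051), 'dist', np.float64(0.0265))
(6.9, 315, 'slope', np.float64(0.005), 'yaw', np.float64(-0.057), 'dist', np.float64(0.0263))
the job is handed in; nothing more can be done
None
```

I stood the bottle upright on the plaster bat and let go of it there. I then set it square and upright on the lane floor in its empty place and handed the job in at about 41 s; the hand-in gave no verdict. Before handing in, the bottle measured upright, and the tall bottle I checked after an odd reading had not moved.

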